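# Click the transport canister shut

### The arm

A 7-joint arm with a two-finger parallel gripper is mounted at the origin on a cart in front of the work surface, level with it; the furniture and walls round the work are solid. World frame = base frame: x ahead of the robot, y to its left, z up, the work surface at z = 0. Lengths are in mm, angles in rad, forces in N, time in s.
With the tool pointing down it reaches from about 400 to 850 mm from the base axis. Payload 10.4 kg.
Tool frame: the origin (TCP) lies between the finger pads; the fingertips stand 25 mm ahead of it and the grasp point (between the pads) lies 6 mm ahead of it; x points along the fingers, y is the direction in which the jaws open and shut, and the axes are right-handed (so a half turn about x gives the same grasp; the last joint's range is limited). The gripper opens to 87 mm and grips with 3 to 60 N. Pads are 19 mm wide; open, the fingers measure 117 mm over their backs; the gripper's body (75 mm by 190 mm) begins 51 mm behind the grasp point.
Start: joints at [-0.023, 0.332, -0.065, 1.46, 0.022, 1.35, -0.088], TCP at [625.02, 0.018, 247.576] pointing down, gripper open.
Joint ranges: [-2.6, 2.6], [-0.5, 2.12], [-1.47, 1.34], [0.16, 2.42], [-1.27, 4.41], [0.06, 2.06], [-2.6, 2.6]. Speed limits (rad/s): [2.22, 2.22, 2.79, 2.79, 3.14, 3.14, 3.14].

### API

Orientations are given as a rotation vector (axis times angle).
In Python, from station import r gives the robot as it stands.
- The arm moves only by the tool step_arm, never from a script. Its argument "moves" is a list that holds one entry, the list of rows, each a list of 7 numbers: the turn, a rotation vector about the tool's x, y, z in rad, then the shift along the tool's x, y, z in cm, then the opening, from -1 (shut) to 1 (fully open). A call has 1 to 10 rows; each row shifts and turns the commanded pose from where the row before left it, along the tool's axes as they then stand; what a row does not reach is not made up. A row lasts 1/8 s, in which the tool goes at most 62.5 mm and 10.7 degrees, less where a joint would pass 70% of its speed; a pose out of reach is approached as far as the arm can. A call is refused whole if a number of a shift passes 6.25 or a number of a turn 0.188, either way. A call with a gripper value outside its range is refused whole. The fingers move at their own pace and stop on an object; "squeeze" is the grip in N (left out, the last holds). Time passes only in rows, so rows that do not move let the fingers close. It gives the time, the measured TCP pose, the force and the opening at its end, in the units of the state.
- r.state(): the state, without advancing time (a new reading comes with each control period).
- r.snapshot(name): name is "scene" or "side" or "wrist"; returns a dict with "img" (400x640x3 uint8, red, green, blue), "range_z" (400x640 float32, mm along the optical axis (not along the pixel's ray), 0 where there is no reading), "K" (3x3 intrinsics, pixels), "distortion" ([k1, k2, p1, p2, k3] as OpenCV has them; the pictures are not rectified), "eye" and "orientation" of the camera in the world; the wrist camera has in their place "T_tool_cam" (4x4, takes a point from camera to tool coordinates, whose origin is the TCP and whose axes are the tool frame's). Camera axes: x right, y down, z forward; pixel columns grow to the right and rows downward; lengths in mm; the calibration is good to about 2 mm. A picture is of the moment at which its call begins: read the wrist's pose just before it.
- r.close_job(): hands the job in, once; it reports no verdict.
The state is a dict: "time": time; "qpos": joint angles; "qd": joint speeds; "tau": joint torques, N m; "position": TCP position; "orientation": TCP orientation; "wrist_force": force on the tool from outside, world axes, zero at the start; "wrist_torque": the same for the moment, N m; "finger_gap": finger opening in mm.
Only numpy, scipy, OpenCV 4.12 (cv2) and the standard library are available. Lean on these libraries where they do the work, as an engineer would, in place of code of your own. Each camera call takes 0.05 s, during which the arm holds its last target.

### The job

The orange-capped transport canister is packed and about to go out on the truck: turn its cap clockwise, seen from above, until the cap is fully home and its ratchet has clicked over at least once, then let go of it. The blue-capped canister is still waiting to be packed, so leave its cap as it is.

Things in the scene. Friction and masses are not known exactly. Their poses are not given: they have to be found in the camera images.
- orange_grip (a point): Grip of the orange cap on one of two alike pale metal canisters, each fixed upright in a grey round base. Cap: ribbed skirt 66 mm wide, top at z 143; on it a straight bar 56 mm long, 24 wide, 30 high (top z 173), white line on one end. Point: on the turning axis, z 163, 10 mm below the bar's top; x along the bar (white line at -x), y across, z up. The cap does not rise or sink as it turns.
- orange_thread (a joint): How far the orange cap's thread is from home, rad: 0 = fully home at its stop. Starts 0.3 to 0.65 and falls as the cap is turned clockwise seen from above. Takes 0.2 N m to turn, stays where left. A click can kick it back by up to 0.13; turning on closes it again.
- orange_click (a joint): How far the orange cap's shell and bar have slipped clockwise over the ratchet, rad: about 0 at the start, rests at steps of 0.26, one per click. Slips only once the thread is home, at a twist of about 0.33 N m; snaps over past 0.13, springs back if let go earlier. More clicks do no harm. In all the bar must turn by orange_thread's start value plus at least 0.26.
- blue_pointer (a point): White-line end of the same kind of bar on the loose blue cap of the other canister, at the bar's top edge (z 173 mm); that cap's turning axis is 28 mm from it along its +x axis, which runs along the bar. Left and right places, spots and turns of the two canisters vary.
Things that resemble listed ones, but are neither listed nor needed, are in the scene too. Leave any green look-alike of the part that bears orange_grip alone.

How it is judged (in metres and radians):
At the end, for the whole second after the job is handed in: The orange cap's thread is home (orange_thread below 0.17 rad (10 degrees)) and its shell has gone over at least one ratchet click (orange_click above 0.18 rad, 10 degrees) (value of joint orange_thread below 0.17 rad and value of joint orange_click above 0.18 rad); the robot touches nothing.
It fails at once if the blue cap is turned (its pointer end moves more than 8 mm) (distance of blue_pointer from where it was at the start of the episode above 0.008 m).
It also fails if it takes over 35 s, if anything falls off the work surface, if the arm or the gripper's body presses on something with over 40 N, if the wrist force passes 120 N, or if a joint passes its speed limit or range.

## Working session

There is one attempt and no reset: what is moved stays moved. The work goes in short steps, Python scripts to look and compute and a tool call to move; the robot and the scene stay as the last step left them, time stands still between calls to the robot, and variables do not carry over. Pictures are saved under pics/ and viewed, and the job is handed in when it is done.

Besides the shell and the picture viewer there is one more tool, called after ">>>" as name([rows], argument=value, ...), one row to a line, values as JSON. step_arm: Moves the arm, as the interface text tells. Its arguments: {"type":"object","properties":{"moves":{"type":"array","items":{"type":"array","items":{"type":"array","items":{"type":"number"}}}},"squeeze":{"type":"number"}},"required":["moves"]}

```bash
mkdir -p pics; ls; cat > h.py <<'E'
import numpy as np, cv2
from scipy.spatial.transform import Rotation as R
from station import r
def save(n,im): cv2.imwrite('pics/'+n,cv2.cvtColor(im,cv2.COLOR_RGB2BGR))
E
python3 - <<'E'
from h import *
s=r.state(); print(s)
for n in ("scene","side","wrist"):
    d=r.snapshot(n); save(n+'0.png',d['img']); np.save('pics/'+n+'0.npy',d,allow_pickle=True)
    print(n,{k:v for k,v in d.items() if k not in('img','range_z')})
E
```

```text
pics
{'time': 0.0, 'qpos': array([-0.02258749,  0.33286484, -0.06470017,  1.46094596,  0.02160463,
        1.34990534, -0.08845375]), 'qd': array([-6.41012242e-04, -9.45080693e-04, -2.19839549e-04,  2.77484633e-04,
        7.57006989e-06, -4.35405156e-04,  1.00494910e-03]), 'tau': array([-1.20520472e-04, -6.23245955e+01,  2.44190963e-02, -3.89891267e+01,
       -6.13984605e-02,  3.97891912e-02,  1.87085252e-04]), 'position': array([ 6.24643585e+02, -1.38758275e-02,  2.46756100e+02]), 'orientation': array([ 1.2084312 ,  1.21022349, -1.21024211]), 'wrist_force': array([ 0.17038607, -0.15514852,  0.59424118]), 'wrist_torque': array([-0.01742821,  0.03606614,  0.00430557]), 'finger_gap': 86.86130522406995}
scene {'K': array([[410.65593692,   0.        , 321.87296635],
       [  0.        , 410.65593692, 202.1836123 ],
       [  0.        ,   0.        ,   1.        ]]), 'distortion': array([-0.04197886,  0.        ,  0.        ,  0.        ,  0.        ]), 'eye': array([ 194.67811293, -618.7790309 ,  652.16718578]), 'orientation': array([-2.20575177,  0.50921386, -0.22348574])}
side {'K'
[... 266 characters left out ...]
, 725.65526224, 556.29874951]), 'orientation': array([-0.31713712,  2.57693989, -1.49604705])}
wrist {'K': array([[353.56879486,   0.        , 313.93792969],
       [  0.        , 353.56879486, 204.39254911],
       [  0.        ,   0.        ,   1.        ]]), 'distortion': array([0.00680158, 0.        , 0.        , 0.        , 0.        ]), 'T_tool_cam': array([[ 1.03943515e-03, -2.92256500e-01,  9.56339405e-01,
        -1.36551260e+02],
       [ 9.99999416e-01,  2.02650010e-05, -1.08069578e-03,
        -4.22408467e-02],
       [ 2.96460149e-04,  9.56339970e-01,  2.92256351e-01,
        -8.10251571e+01],
       [ 0.00000000e+00,  0.00000000e+00,  0.00000000e+00,
         1.00000000e+00]])}
```

View pics/scene0.png

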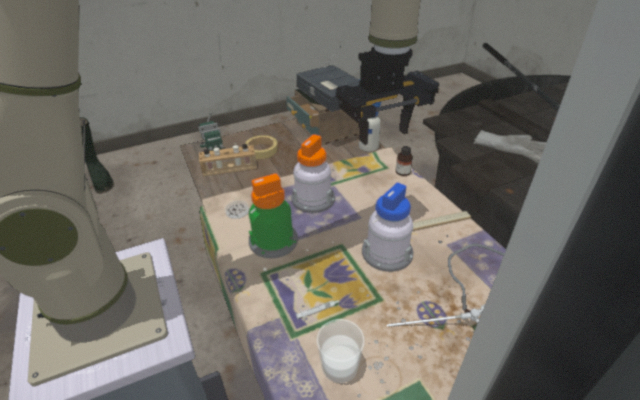

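View pics/side0.png

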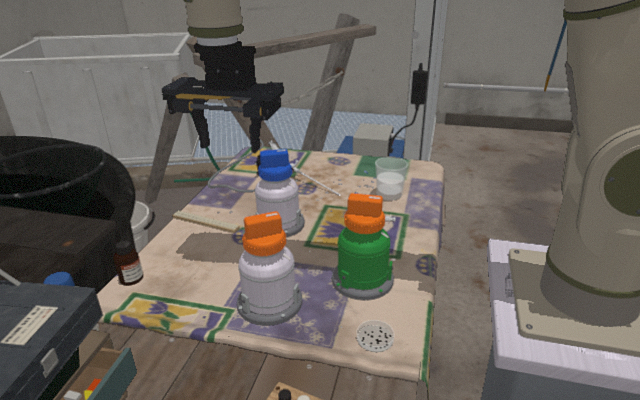

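View pics/wrist0.png

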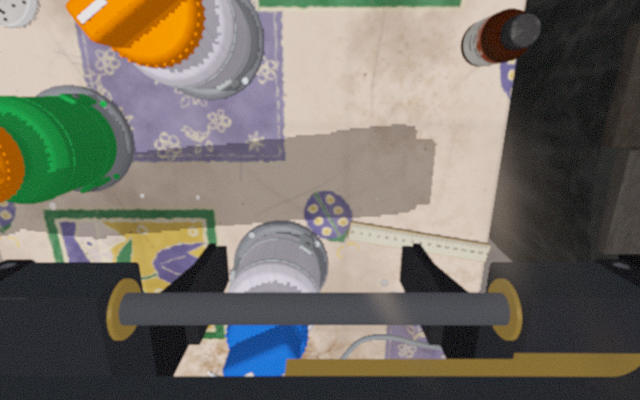

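The target, a pale canister with an orange cap, is at about (313,150) in scene, (265,235) in side and (130,25) in wrist. The green look-alike is at (268,190) in scene, and the blue cap is at (395,200). Next I'll zoom in on the orange cap.

```bash
cat >> h.py <<'E'
def pose(n,d,s=None):
    if n=='wrist':
        T=np.eye(4);T[:3,:3]=R.from_rotvec(s['orientation']).as_matrix();T[:3,3]=s['position'];return T@d['T_tool_cam']
    T=np.eye(4);T[:3,:3]=R.from_rotvec(d['orientation']).as_matrix();T[:3,3]=d['eye'];return T
def rays(d,T,px):
    u=cv2.undistortPoints(np.float64(px).reshape(-1,1,2),d['K'],d['distortion']).reshape(-1,2)
    return np.c_[u,np.ones(len(u))]@T[:3,:3].T
def cloud(d,T,mask):
    v,u=np.nonzero(mask&(d['range_z']>0)); return T[:3,3]+rays(d,T,np.c_[u,v])*d['range_z'][v,u][:,None]
def plane(d,T,px,z):
    k=rays(d,T,px); return T[:3,3]+k*((z-T[2,3])/k[:,2])[:,None]
E
python3 - <<'E'
from h import *
C={'scene':(270,120,350,170),'side':(230,205,300,260)}
pts=[]
for n in C:
    d=np.load(f'pics/{n}0.npy',allow_pickle=True).item();T=pose(n,d)
    x0,y0,x1,y1=C[n]; im=d['img']
    hsv=cv2.cvtColor(im,cv2.COLOR_RGB2HSV)
    m=(hsv[...,0]>5)&(hsv[...,0]<22)&(hsv[...,1]>180)&(hsv[...,2]>120)
    mm=np.zeros_like(m);mm[y0:y1,x0:x1]=m[y0:y1,x0:x1]
    if n=='scene': mm[165:]=0
    P=cloud(d,T,mm); print(n,len(P),np.percentile(P,[0,5,50,95,100],axis=0).round(1))
    t=P[P[:,2]>165]; print(len(t),t.mean(0), np.percentile(t,[2,98],axis=0))
    c,s,_=cv2.minAreaRect(np.float32(t[:,:2])) ,0,0
    print(c)
    save(n+'_crop.png',cv2.resize(im[y0:y1,x0:x1],None,fx=8,fy=8,interpolation=cv2.INTER_CUBIC))
E
```

```text
scene 593 [[483.2  95.5  -2.3]
 [489.3  99.6 128.3]
 [514.3 115.6 142.5]
 [542.9 139.7 171.6]
 [646.9 374.2 173.6]]
132 [518.44309122 126.34463754 169.97136841] [[493.59797381 109.5320902  165.36231966]
 [543.1239587  146.93834614 173.11113398]]
((518.29931640625, 129.39683532714844), (56.327396392822266, 22.731708526611328), 33.306304931640625)
side 1445 [[484.6 113.4 121.6]
 [489.1 129.5 126. ]
 [512.4 149.  143.8]
 [537.6 166.  170.9]
 [548.7 169.4 172.8]]
318 [518.41607986 140.39412538 169.46675274] [[492.93596645 122.22671393 165.31154154]
 [540.36225514 157.51064533 171.96148248]]
((518.7935791015625, 136.07891845703125), (54.474334716796875, 24.960851669311523), 35.03961944580078)
```

```bash
sleep 1
```

```text
(no output)
```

View pics/scene_crop.png

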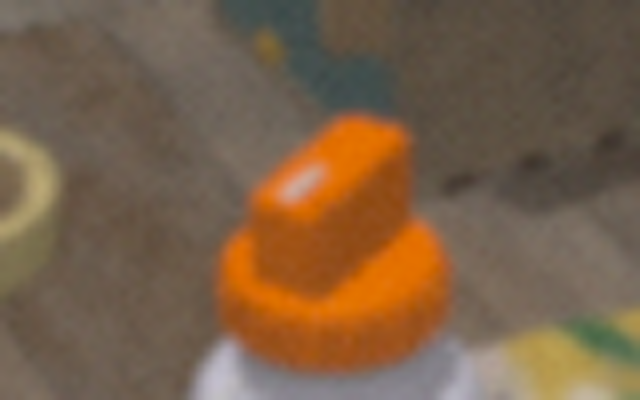

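View pics/side_crop.png

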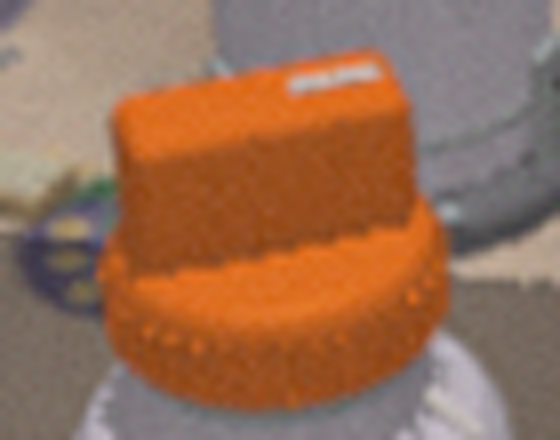

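Crop: the top corners are about (250,192),(345,115),(412,130),(318,213) in the scene crop and (118,105),(375,50),(410,105),(137,160) in the side crop. The white line is on the near (scene left, side right) end.

```bash
python3 - <<'E'
from h import *
Q={'scene':((270,120),[(250,192),(345,115),(412,130),(318,213)]),'side':((230,205),[(410,105),(375,50),(118,105),(137,160)])}
mid=[]
for n,(o,p) in Q.items():
    d=np.load(f'pics/{n}0.npy',allow_pickle=True).item();T=pose(n,d)
    px=np.array(p)/8+o-0.44; X=plane(d,T,px,173); print(n,X.round(1).tolist(),X.mean(0).round(1))
    c=px.mean(0); mid.append((T[:3,3],rays(d,T,[c])[0]))
    for z in(173,):print(cv2.minAreaRect(np.float32(X[:,:2])))
(a,u),(b,v)=mid; A=np.c_[u,-v]; t=np.linalg.lstsq(A,b-a,rcond=None)[0]; print('tri',a+u*t[0],b+v*t[1])
E
```

```text
scene [[491.2, 124.0, 173.0], [532.9, 151.1, 173.0], [546.6, 134.4, 173.0], [503.6, 105.0, 173.0]] [518.6 128.6 173. ]
((518.7045288085938, 129.06991577148438), (52.059322357177734, 22.634960174560547), 34.33130645751953)
side [[488.2, 133.4, 173.0], [501.5, 115.3, 173.0], [542.9, 145.8, 173.0], [531.9, 163.5, 173.0]] [516.1 139.5 173. ]
((516.4367065429688, 139.21324157714844), (53.03499221801758, 22.450786590576172), 34.64897537231445)
tri [520.40540177 133.38053738 169.75211675] [519.00605144 133.39192756 168.82503262]
```

Triangulated axis is about (519.5, 133.4) with the bar at yaw 34.5°, and the range data gives a top of about 172, which matches the text. I'll move above it and turn the jaws across the bar. That leaves plenty of joint-7 room for clockwise turning.

>>> step_arm([
  [[0,0,0,0,-2.63,-3.34,1],[0,0,0,0,-2.63,-3.34,1],[0,0,0,0,-2.63,-3.34,1],[0,0,0,0,-2.63,-3.34,1],[-0.181,0,0,0,0,0,1],[-0.181,0,0,0,0,0,1],[-0.181,0,0,0,0,0,1],[-0.181,0,0,0,0,0,1],[-0.181,0,0,0,0,0,1],[-0.181,0,0,0,0,0,1]],
], squeeze=60)

```text
time: 1.4
position: [519.7, 133.6, 247.3]
orientation: [0.375, 1.538, -0.376]
wrist_force: [-0.0, -0.2, 0.4]
finger_gap: 86.9
```

>>> step_arm([
  [[-0.181,0,0,0,0,0,1],[-0.181,0,0,0,0,0,1],[-0.181,0,0,0,0,0,1],[-0.181,0,0,0,0,0,1],[-0.181,0,0,0,0,0,1],[-0.181,0,0,0,0,0,1],[0,0,0,0,0,0,1],[0,0,0,0,0,0,1]],
])

```text
time: 2.4
position: [519.8, 133.6, 247.5]
orientation: [-0.468, 1.52, 0.468]
wrist_force: [-0.5, 0.2, 0.6]
finger_gap: 87.0
```

```bash
python3 - <<'E'
from h import *
s=r.state(); print(s['time'],s['position'],s['qpos'].round(2)); M=R.from_rotvec(s['orientation']).as_matrix(); print(M.round(3), np.degrees(np.arctan2(M[1,1],M[0,1])))
d=r.snapshot('wrist'); save('w1.png',d['img']); np.save('pics/w1.npy',{**d,'s':s},allow_pickle=True)
T=pose('wrist',d,s); hsv=cv2.cvtColor(d['img'],cv2.COLOR_RGB2HSV)
m=(hsv[...,0]>5)&(hsv[...,0]<22)&(hsv[...,1]>170)&(hsv[...,2]>110)
P=cloud(d,T,m); P=P[(np.linalg.norm(P[:,:2]-[519,133],axis=1)<45)]; t=P[P[:,2]>165]
print(len(P),len(t), t.mean(0) if len(t) else '', cv2.minAreaRect(np.float32(t[:,:2])) if len(t) else '')
E
```

```text
2.4 [519.7513652  133.56284788 247.45024482] [-0.05  0.16 -0.32  1.68  0.05  1.31  1.79]
[[-0.    -0.562  0.827]
 [-0.     0.827  0.562]
 [-1.     0.    -0.   ]] 124.20602231736021
6293 2682 [516.98270223 132.04343797 172.24714583] ((510.9103698730469, 142.69430541992188), (54.262046813964844, 48.60933303833008), 33.280731201171875)
```

View pics/w1.png

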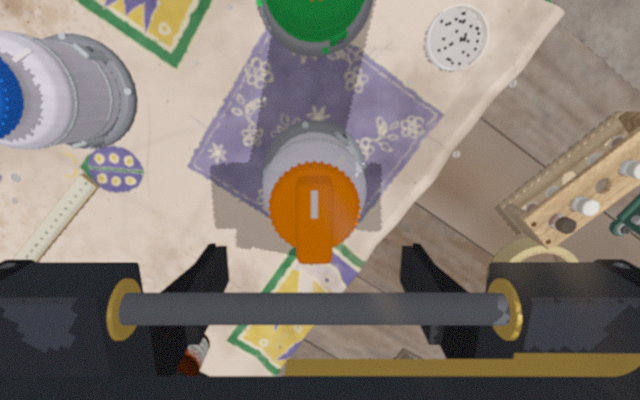

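The bar spans u 298–331 and v 178–262, centred on u≈315, which is the tool axis, and it lies square to the jaws. I'll check its centre along its length before descending.

```bash
python3 - <<'E'
from h import *
d=np.load('pics/w1.npy',allow_pickle=True).item();s=d['s'];T=pose('wrist',d,s)
M=R.from_rotvec(s['orientation']).as_matrix()
X=plane(d,T,[(297,178),(332,178),(298,240),(332,240),(298,262),(332,262)],173)
print(X.round(1),((X-s['position'])@M).round(1))
P=cloud(d,T,np.ones(d['range_z'].shape,bool));L=(P-s['position'])@M
t=(P[:,2]>166)&(P[:,2]<180)&(abs(L[:,1])<40)&(abs(L[:,2])<45);print(np.percentile(L[t],[1,50,99],axis=0).round(1),np.percentile(P[t,2],[50,95]))
E
```

```text
[[498.1 107.  173. ]
 [486.1 124.6 173. ]
 [531.8 130.  173. ]
 [519.5 148.1 173. ]
 [544.8 138.5 173. ]
 [532.3 157.  173. ]] [[ 74.5  -9.8 -32.9]
 [ 74.5  11.5 -32.9]
 [ 74.4  -9.8   7.9]
 [ 74.5  12.1   7.9]
 [ 74.4 -10.   23.5]
 [ 74.4  12.4  23.5]]
[[ 73.6 -11.4 -28.8]
 [ 75.3   0.5  -4.2]
 [ 79.7  11.9  24.6]] [172.11516515 173.39028145]
```

>>> step_arm([
  [[0,0,0,1.9,0.05,-0.15,1],[0,0,0,1.9,0,0,1],[0,0,0,1.9,0,0,1],[0,0,0,1.2,0,0,1],[0,0,0,0.65,0,0,1],[0,0,0,0,0,0,1],[0,0,0,0,0,0,1]],
])

```text
time: 3.32
position: [518.6, 133.3, 172.7]
orientation: [-0.471, 1.518, 0.471]
wrist_force: [0.5, -0.9, 0.8]
finger_gap: 86.7
```

>>> step_arm([
  [[0,0,0,0,0,0,-1],[0,0,0,0,0,0,-1],[0,0,0,0,0,0,-1],[0,0,0,0,0,0,-1],[0,0,0,0,0,0,-1],[0,0,0,0,0,0,-1],[0,0,0,0,0,0,-1],[0,0,0,0,0,0,-1]],
])

```text
time: 4.32
position: [518.4, 133.0, 172.1]
orientation: [-0.471, 1.519, 0.471]
wrist_force: [0.6, -1.4, 0.7]
finger_gap: 23.6
```

```bash
python3 - <<'E'
from h import *
s=r.state(); print(s['time'],s['position'],s['qpos'].round(2),s['wrist_force'].round(1),s['wrist_torque'].round(2),s['finger_gap']); 
d=r.snapshot('side'); save('side2.png',cv2.resize(d['img'][120:320,160:400],None,fx=3,fy=3))
E
```

```text
4.325 [518.44892105 132.97680158 172.13226898] [-0.05  0.21 -0.32  1.78  0.07  1.16  1.78] [ 0.6 -1.4  0.7] [-0.02 -0.12  0.06] 23.613262688449986
```

View pics/side2.png

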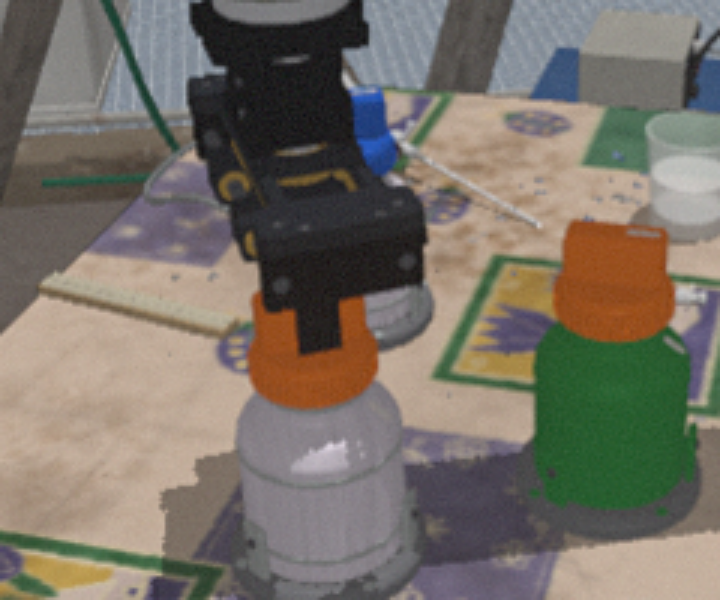

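The picture shows the pads on both sides of the bar, and the 23.6 mm gap fits the 24 mm bar. Now I'll turn clockwise, watching the moment.

>>> step_arm([
  [[0.08,0,0,0,0,0,-1],[0.08,0,0,0,0,0,-1],[0.08,0,0,0,0,0,-1]],
])

```text
time: 4.75
position: [518.4, 133.0, 172.1]
orientation: [-0.282, 1.552, 0.281]
wrist_force: [1.3, -1.4, 0.6]
finger_gap: 23.4
```

```bash
cat > st.py <<'E'
from h import *
s=r.state();M=R.from_rotvec(s['orientation']).as_matrix()
print(s['time'],s['position'].round(1),'yaw',np.arctan2(M[1,1],M[0,1]).round(3),s['wrist_force'].round(1),s['wrist_torque'].round(3),s['finger_gap'].round(1),s['qpos'][6].round(2))
E
python3 st.py
```

```text
Traceback (most recent call last):
  File "st.py", line 3, in <module>
    print(s['time'],s['position'].round(1),'yaw',np.arctan2(M[1,1],M[0,1]).round(3),s['wrist_force'].round(1),s['wrist_torque'].round(3),s['finger_gap'].round(1),s['qpos'][6].round(2))
                                                                                                                                         ^^^^^^^^^^^^^^^^^^^^^
AttributeError: 'float' object has no attribute 'round'
```

>>> step_arm([
  [[0.08,0,0,0,0,0,-1],[0.08,0,0,0,0,0,-1],[0.08,0,0,0,0,0,-1]],
])

```text
time: 5.12
position: [518.4, 133.2, 172.1]
orientation: [-0.093, 1.568, 0.093]
wrist_force: [0.7, -0.8, -0.6]
finger_gap: 23.4
```

```bash
python3 st.py
```

```text
Traceback (most recent call last):
  File "st.py", line 3, in <module>
    print(s['time'],s['position'].round(1),'yaw',np.arctan2(M[1,1],M[0,1]).round(3),s['wrist_force'].round(1),s['wrist_torque'].round(3),s['finger_gap'].round(1),s['qpos'][6].round(2))
                                                                                                                                         ^^^^^^^^^^^^^^^^^^^^^
AttributeError: 'float' object has no attribute 'round'
```

>>> step_arm([
  [[0.08,0,0,0,0,0,-1],[0.08,0,0,0,0,0,-1]],
])

```text
time: 5.38
position: [518.5, 133.2, 172.1]
orientation: [0.032, 1.57, -0.032]
wrist_force: [1.2, -1.2, 0.3]
finger_gap: 23.2
```

```bash
python3 st.py
```

```text
Traceback (most recent call last):
  File "st.py", line 3, in <module>
    print(s['time'],s['position'].round(1),'yaw',np.arctan2(M[1,1],M[0,1]).round(3),s['wrist_force'].round(1),s['wrist_torque'].round(3),s['finger_gap'].round(1),s['qpos'][6].round(2))
                                                                                                                                         ^^^^^^^^^^^^^^^^^^^^^
AttributeError: 'float' object has no attribute 'round'
```

>>> step_arm([
  [[0.08,0,0,0,0,0,-1],[0.08,0,0,0,0,0,-1]],
])

```text
time: 5.62
position: [518.5, 133.3, 172.1]
orientation: [0.158, 1.564, -0.158]
wrist_force: [1.4, -0.3, -1.0]
finger_gap: 23.6
```

```bash
python3 st.py
```

```text
Traceback (most recent call last):
  File "st.py", line 3, in <module>
    print(s['time'],s['position'].round(1),'yaw',np.arctan2(M[1,1],M[0,1]).round(3),s['wrist_force'].round(1),s['wrist_torque'].round(3),s['finger_gap'].round(1),s['qpos'][6].round(2))
                                                                                                                                         ^^^^^^^^^^^^^^^^^^^^^
AttributeError: 'float' object has no attribute 'round'
```

>>> step_arm([
  [[0.08,0,0,0,0,0,-1],[0.08,0,0,0,0,0,-1]],
])

```text
time: 5.88
position: [518.5, 133.3, 172.1]
orientation: [0.283, 1.552, -0.283]
wrist_force: [1.8, -1.1, -1.0]
finger_gap: 23.5
```

```bash
python3 st.py
```

```text
Traceback (most recent call last):
  File "st.py", line 3, in <module>
    print(s['time'],s['position'].round(1),'yaw',np.arctan2(M[1,1],M[0,1]).round(3),s['wrist_force'].round(1),s['wrist_torque'].round(3),s['finger_gap'].round(1),s['qpos'][6].round(2))
                                                                                                                                         ^^^^^^^^^^^^^^^^^^^^^
AttributeError: 'float' object has no attribute 'round'
```

>>> step_arm([
  [[0.08,0,0,0,0,0,-1],[0.08,0,0,0,0,0,-1]],
])

```text
time: 6.12
position: [518.6, 133.3, 172.1]
orientation: [0.409, 1.531, -0.408]
wrist_force: [1.9, 0.8, -0.4]
finger_gap: 23.6
```

```bash
python3 st.py
```

```text
Traceback (most recent call last):
  File "st.py", line 3, in <module>
    print(s['time'],s['position'].round(1),'yaw',np.arctan2(M[1,1],M[0,1]).round(3),s['wrist_force'].round(1),s['wrist_torque'].round(3),s['finger_gap'].round(1),s['qpos'][6].round(2))
                                                                                                                                         ^^^^^^^^^^^^^^^^^^^^^
AttributeError: 'float' object has no attribute 'round'
```

```bash
sed -i "s/s\['finger_gap'\].round(1)/s['finger_gap']/" st.py; python3 st.py
```

```text
6.125 [518.6 133.3 172.1] yaw 1.049 [ 1.9  0.8 -0.4] [ 0.138 -0.454  0.222] 23.644540035077544 0.68
```

>>> step_arm([
  [[0.06,0,0,0,0,0,-1]],
])

```text
time: 6.25
position: [518.6, 133.3, 172.1]
orientation: [0.455, 1.522, -0.455]
wrist_force: [1.8, -0.3, -1.0]
finger_gap: 23.5
```

```bash
python3 st.py
```

```text
6.25 [518.6 133.3 172.1] yaw 0.99 [ 1.8 -0.3 -1. ] [ 0.091 -0.468  0.531] 23.520239922748054 0.62
```

>>> step_arm([
  [[0.06,0,0,0,0,0,-1]],
])

```text
time: 6.38
position: [518.6, 133.4, 172.2]
orientation: [0.502, 1.511, -0.501]
wrist_force: [1.6, -0.3, -1.2]
finger_gap: 23.5
```

```bash
python3 st.py
```

```text
6.375 [518.6 133.4 172.2] yaw 0.931 [ 1.6 -0.3 -1.2] [ 0.091 -0.519  0.212] 23.547869767626853 0.56
```

>>> step_arm([
  [[0.06,0,0,0,0,0,-1]],
])

```text
time: 6.5
position: [518.6, 133.4, 172.1]
orientation: [0.549, 1.5, -0.548]
wrist_force: [1.2, -0.4, -0.7]
finger_gap: 23.4
```

```bash
python3 st.py
```

```text
6.5 [518.6 133.4 172.1] yaw 0.87 [ 1.2 -0.4 -0.7] [ 0.212 -0.476 -0.221] 23.440887774547196 0.5
```

>>> step_arm([
  [[0.06,0,0,0,0,0,-1]],
])

```text
time: 6.62
position: [518.6, 133.3, 172.1]
orientation: [0.596, 1.487, -0.594]
wrist_force: [1.4, 0.6, 0.1]
finger_gap: 23.5
```

```bash
python3 st.py
```

```text
6.625 [518.6 133.3 172.1] yaw 0.81 [1.4 0.6 0.1] [ 0.187 -0.581 -0.043] 23.54834273469123 0.44
```

>>> step_arm([
  [[0.06,0,0,0,0,0,-1]],
])

```text
time: 6.75
position: [518.6, 133.4, 172.1]
orientation: [0.642, 1.473, -0.64]
wrist_force: [2.2, 0.7, -1.7]
finger_gap: 23.6
```

```bash
python3 st.py
```

```text
6.75 [518.6 133.4 172.1] yaw 0.75 [ 2.2  0.7 -1.7] [ 0.101 -0.652  0.262] 23.6188379431091 0.38
```

>>> step_arm([
  [[0.04,0,0,0,0,0,-1]],
])

```text
time: 6.88
position: [518.6, 133.4, 172.1]
orientation: [0.672, 1.464, -0.671]
wrist_force: [1.7, 0.8, -1.9]
finger_gap: 23.5
```

```bash
python3 st.py
```

```text
6.875 [518.6 133.4 172.1] yaw 0.711 [ 1.7  0.8 -1.9] [ 0.141 -0.621  0.398] 23.512797512677757 0.34
```

>>> step_arm([
  [[0.04,0,0,0,0,0,-1]],
])

```text
time: 7.0
position: [518.7, 133.4, 172.2]
orientation: [0.703, 1.453, -0.701]
wrist_force: [1.9, 0.7, -0.9]
finger_gap: 23.3
```

```bash
python3 st.py
```

```text
7.0 [518.7 133.4 172.2] yaw 0.671 [ 1.9  0.7 -0.9] [ 0.068 -0.606  0.259] 23.27922251824224 0.3
```

>>> step_arm([
  [[0.04,0,0,0,0,0,-1]],
])

```text
time: 7.12
position: [518.7, 133.4, 172.2]
orientation: [0.734, 1.443, -0.732]
wrist_force: [2.3, 0.4, -1.7]
finger_gap: 23.3
```

```bash
python3 st.py
```

```text
7.125 [518.7 133.4 172.2] yaw 0.631 [ 2.3  0.4 -1.7] [ 0.179 -0.633 -0.064] 23.293554273247857 0.26
```

>>> step_arm([
  [[0.04,0,0,0,0,0,-1]],
])

```text
time: 7.25
position: [518.7, 133.4, 172.2]
orientation: [0.765, 1.431, -0.763]
wrist_force: [2.5, 0.3, -1.7]
finger_gap: 23.3
```

```bash
python3 st.py
```

```text
7.25 [518.7 133.4 172.2] yaw 0.59 [ 2.5  0.3 -1.7] [ 0.188 -0.728 -0.257] 23.334707200177746 0.22
```

>>> step_arm([
  [[0.04,0,0,0,0,0,-1]],
])

```text
time: 7.38
position: [518.7, 133.4, 172.2]
orientation: [0.796, 1.42, -0.794]
wrist_force: [2.4, 0.4, -1.8]
finger_gap: 23.5
```

```bash
python3 st.py
```

```text
7.375 [518.7 133.4 172.2] yaw 0.551 [ 2.4  0.4 -1.8] [ 0.114 -0.713  0.071] 23.502208064633624 0.19
```

>>> step_arm([
  [[0.04,0,0,0,0,0,-1]],
])

```text
time: 7.5
position: [518.7, 133.4, 172.2]
orientation: [0.826, 1.408, -0.824]
wrist_force: [3.2, -0.4, -1.2]
finger_gap: 23.8
```

```bash
python3 st.py
```

```text
7.5 [518.7 133.4 172.2] yaw 0.511 [ 3.2 -0.4 -1.2] [ 0.136 -0.762  0.213] 23.822355462369657 0.15
```

The moment rises to about 0.4–0.5 and drops below zero roughly every 0.27 rad, so the ratchet is clicking. I'll turn a little more to close any kick-back, then release while it's still short of the next snap.

>>> step_arm([
  [[0.04,0,0,0,0,0,-1],[0,0,0,0,0,0,-1]],
])

```text
time: 7.75
position: [518.7, 133.4, 172.2]
orientation: [0.855, 1.396, -0.854]
wrist_force: [3.5, 1.7, -2.4]
finger_gap: 23.7
```

```bash
python3 st.py
```

```text
7.75 [518.7 133.4 172.2] yaw 0.473 [ 3.5  1.7 -2.4] [ 0.209 -0.975  0.292] 23.718753367386903 0.11
```

The moment of 0.29 exceeds the thread's 0.2, so the thread is at its stop. I'll release and lift.

>>> step_arm([
  [[0,0,0,0,0,0,1],[0,0,0,0,0,0,1],[0,0,0,0,0,0,1],[0,0,0,0,0,0,1],[0,0,0,0,0,0,1],[0,0,0,-2,0,0,1],[0,0,0,-3,0,0,1],[0,0,0,-3,0,0,1],[0,0,0,-2,0,0,1],[0,0,0,0,0,0,1]],
])

```text
time: 9.0
position: [518.9, 133.4, 273.5]
orientation: [0.856, 1.394, -0.853]
wrist_force: [-0.6, 0.3, -0.5]
finger_gap: 87.1
```

```bash
python3 st.py; python3 - <<'E'
from h import *
for n in('scene','side'):
    d=r.snapshot(n); save(n+'3.png',d['img'])
s=r.state(); d=r.snapshot('wrist'); save('w3.png',d['img']); T=pose('wrist',d,s)
P=cloud(d,T,np.ones(d['range_z'].shape,bool)); 
t=P[(np.linalg.norm(P[:,:2]-[518,132.5],axis=1)<36)&(P[:,2]>166)&(P[:,2]<178)]; print(len(t),t.mean(0),cv2.minAreaRect(np.float32(t[:,:2])))
E
```

```text
9.0 [518.9 133.4 273.5] yaw 0.472 [-0.6  0.3 -0.5] [ 0.015 -0.016  0.008] 87.12306261116451 0.12
2480 [517.18742209 135.25393693 171.84708977] ((517.9359130859375, 133.72547912597656), (24.028026580810547, 55.749515533447266), 29.480674743652344)
```

View pics/w3.png

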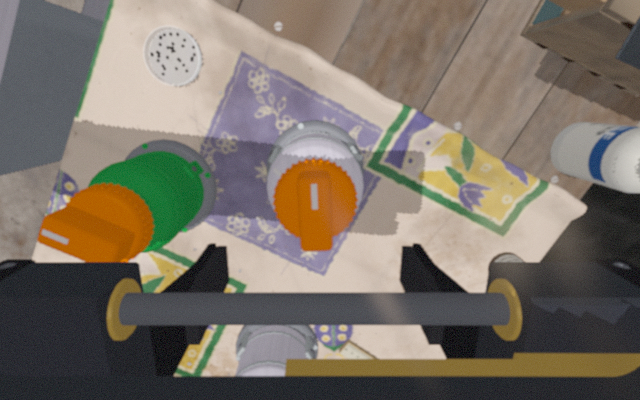

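View pics/scene3.png

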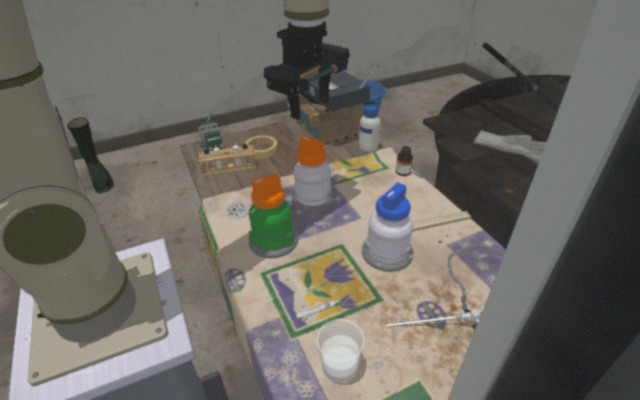

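The wrist picture shows the orange bar at (316,210) with the white line at (315,195). It's free of the fingers and has turned from yaw 34.5° to -60.5° (1.66 rad). In the scene, the blue cap at (395,200) and the green canister look unchanged. Handing in.

```bash
python3 -c "
from station import r
print(r.close_job(), r.state()['time'])"
```

```text
the job is handed in; nothing more can be done
the job is handed in; nothing more can be done
```

The orange cap is screwed home and well past its first ratchet click. I then let go of it, lifted about 100 mm clear with the gripper open, and handed the job in at about 9 s.

- **Turn:** the wrist camera shows the bar went from yaw 34.5° to -60.5°, which is 1.66 rad clockwise. At most 0.91 rad was needed (0.65 start plus 0.26).
- **Clicks:** the twisting moment rose to about 0.4–0.5 N m and fell below zero roughly every 0.27 rad, which fits the ratchet.
- **Thread home:** the last held moment was 0.29 N m, above the thread's 0.2 N m, so I take the thread to be at its stop. The bar sprang back only about 0.04 rad on release. I could not read the thread or click values directly.
- **Others:** the gripper went near neither the blue cap nor the green canister. Both look unchanged in the final scene picture, but I didn't measure the blue pointer again.
- **Disagreements:** triangulating from the two fixed cameras put the bar top at about 169 mm, while the range data gave 172–173 mm, matching the given 173. The wrist view placed the bar's centre about 3 mm off along its length, so I gripped between the two estimates. My torque printout failed during the first part of the turn, so the moment was only watched from 1.12 rad on.

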